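# Line up the reference cells by height for the tester

## Task

Line up the four loose battery cells on the rail in order of height, one standing upright on the middle of each black pad: the tallest on the pad next to the white tester, the shortest on the pad farthest from it (go by height, not thickness). Do not let any cell topple on the way, and leave the roll of tape where it lies.

Things in the scene. Friction and masses are not known exactly. Their poses are not given: they have to be found in the camera images.
- cell_35_mid (a point): loose battery cell, an upright cylinder 35 mm tall and 18 mm in diameter, pink wrap with a steel button on top, standing on the table near the robot (about 25 g); the point is its centre, half-way up (17.5 mm above its foot); z points up its axis
- cell_50_mid (a point): loose battery cell, an upright cylinder 50 mm tall and 26 mm in diameter, pink wrap with a steel button on top, standing on the table near the robot (about 70 g); the point is its centre, half-way up (25 mm above its foot); z points up its axis
- cell_65_mid (a point): loose battery cell, an upright cylinder 65 mm tall and 18 mm in diameter, pink wrap with a steel button on top, standing on the table near the robot (about 47 g); the point is its centre, half-way up (32.5 mm above its foot); z points up its axis
- cell_90_mid (a point): loose battery cell, an upright cylinder 90 mm tall and 32 mm in diameter, pink wrap with a steel button on top, standing on the table near the robot (about 190 g); the point is its centre, half-way up (45 mm above its foot); z points up its axis
- seat_1_top (a point): pad 1 of the row of four identical black pads (60 x 60 mm, white circle 45 mm across) on the flat aluminium rail, numbered along the row, about 75 mm from pad to pad; the point is the centre of the pad's flat top, 18 mm above the table; its y axis lies along the row, from pad 4 to pad 1; the row stands a different way on each start. The rail is 90 mm wide and 12 mm thick, 480 mm long, fixed
- seat_2_top (a point): pad 2 of the row of four identical black pads (60 x 60 mm, white circle 45 mm across) on the flat aluminium rail, numbered along the row, about 75 mm from pad to pad; the point is the centre of the pad's flat top, 18 mm above the table; its y axis lies along the row, from pad 4 to pad 1; the row stands a different way on each start. The rail is 90 mm wide and 12 mm thick, 480 mm long, fixed
- seat_3_top (a point): pad 3 of the row of four identical black pads (60 x 60 mm, white circle 45 mm across) on the flat aluminium rail, numbered along the row, about 75 mm from pad to pad; the point is the centre of the pad's flat top, 18 mm above the table; its y axis lies along the row, from pad 4 to pad 1; the row stands a different way on each start. The rail is 90 mm wide and 12 mm thick, 480 mm long, fixed
- seat_4_top (a point): pad 4 of the row of four identical black pads (60 x 60 mm, white circle 45 mm across) on the flat aluminium rail, numbered along the row, about 75 mm from pad to pad; the point is the centre of the pad's flat top, 18 mm above the table; its y axis lies along the row, from pad 4 to pad 1; the row stands a different way on each start. The rail is 90 mm wide and 12 mm thick, 480 mm long, fixed
- tester_top (a point): cell tester, a fixed white box with a black screen, 85 mm across the row, 70 mm along it and 45 mm tall, standing on one end of the rail, about 88 mm from the centre of the end pad beside it (pad 1 on some starts, pad 4 on others); the point is the centre of its top. A low black buffer (18 mm tall) stands on the rail's other end
- tape: roll of amber tape lying flat among the cells, a ring 58 mm across and 19 mm high, bore 38 mm; origin at the centre of its underside, on the table. An open grey box of caps, 40 x 40 x 22 mm and fixed, stands among the cells too
Mind the look-alikes: they are no part of the job. Leave any green look-alike of the part that bears cell_35_mid alone. Leave any blue look-alike of the part that bears cell_65_mid alone.

How it is judged:
By the outcome, as a careful person would: the job done as asked, in the order asked, and still so for the second after the job is handed in, with the robot touching nothing.
It also fails if it takes over 106 s, if anything falls off the work surface, if the arm or the gripper's body presses on something with over 40 N, if the wrist force passes 120 N, or if a joint passes its speed limit or range.

## Robot

A 6-joint arm with a two-finger parallel gripper is mounted at the origin on the work surface. World frame = base frame: x ahead of the robot, y to its left, z up, the work surface at z = 0. Lengths are in m, angles in rad, forces in N, time in s.
With the tool pointing down it reaches from about 0.35 to 0.725 m from the base axis. Payload 4.3 kg.
Tool frame: the origin (TCP) lies on the centre line of the jaws, within the pads' length; the fingertips stand env.nose_length ahead of it and the grasp point (between the pads) lies 2 mm behind it (env.nose_length is the distance from the TCP to the fingertips, in m); z points along the fingers, y is the direction in which the jaws open and shut (so a half turn about z gives the same grasp; the last joint's range is limited). The gripper opens to 85 mm and grips with 20 to 120 N. Pads are 22 mm wide; open, the fingers measure 114 mm over their backs; the gripper's body (76 mm by 85 mm) begins 54 mm behind the grasp point. The pads swing forward as they close: fully open they stand 13 mm farther back than shut.
Start: joints at [-1.427, 0.377, 0.081, 1.274, 0, 1.46], TCP at [0.144, -0.557, 0.248] pointing down, gripper open.
Joint ranges: [-2.72, 2.72], [-0.84, 1.66], [-1.02, 1.22], [-1.77, 2.12], [-1.37, 1.28], [-3.14, 3.14]. Speed limits (rad/s): [2.57, 2.57, 3.14, 3.14, 3.14, 3.14].

## Interface

Orientations are given as a unit quaternion [w, x, y, z].
In Python, from rig import env, viewer gives the robot as it stands. The module is installed in compiled form; this text tells all that it offers.
- The arm moves only by the shell command python3 -m crank 'ROWS' [FORCE]. ROWS is JSON, a list that holds one entry, the list of rows, each a list of 5 numbers: the shift along the world's x, y, z in m, then the turn about the world's z in rad, then the gripper's target within -1 to 1 (shut at 1, half-way at 0, fully open at -1). In form: [[[dx, dy, dz, roll, gripper], ...]]. A call has 1 to 10 rows; each row is the pose to reach, as a shift and turn from the pose commanded when the call began; what a row does not reach only later rows make up. A row lasts 1/10 s, in which the tool goes at most 50 mm and 8.59 degrees, less where a joint would pass 70% of its speed; a pose out of reach is approached as far as the arm can. A call with a gripper value outside its range is refused whole. The fingers move at their own pace and stop on an object; FORCE is the grip in N (left out, the last holds). Time passes only in rows, so rows that repeat a pose let the fingers close. It gives the time, the measured TCP pose, the force and the opening at its end, in the units of the state.
- env.observe(): the state, without advancing time (a new reading comes with each control period).
- viewer.grab_frame(name): name is "side" or "top" or "wrist"; returns (picture, depth): 480x640x3 uint8, blue, green, red; 480x640 float32, m along the optical axis (not along the pixel's ray), 0 where there is no reading.
- viewer.camera_params(name): a dict with "camera_matrix" (3x3 intrinsics, pixels), "T" (4x4, takes a point from camera to world coordinates). Camera axes: x right, y up, looking along -z (the intrinsics and any distortion apply to the point x, -y, -z); pixel columns grow to the right and rows downward; lengths in m; the calibration is good to about 2 mm. A picture is of the moment at which its call begins: read the wrist's pose just before it. camera_params takes no time and is no camera call; for the wrist camera it gives the pose at the moment of the call.
- env.job_done(): hands the job in, once; it reports no verdict.
The state is a dict: "clock": time; "joint_positions": joint angles; "qd": joint speeds; "joint_efforts": joint torques, N m; "ee_pos": TCP position; "ee_rot": TCP orientation; "wrist_force": force on the tool from outside, world axes, zero at the start; "torque": the same for the moment, N m; "gripper_width": finger opening in m.
Only numpy, scipy, OpenCV 4.12 (cv2) and the standard library are available. Lean on these libraries where they do the work, as an engineer would, in place of code of your own. Each camera call takes 0.05 s, during which the arm holds its last target. There are 200 camera calls.

## Working session

There is one attempt and no reset: what is moved stays moved. The work goes in short steps, Python scripts to look and compute and a shell command to move; the robot and the scene stay as the last step left them, time stands still between calls to the robot, and variables do not carry over. Pictures are saved under pics/ and viewed, about 12 in all and at most 16, crops included, and the job is handed in when it is done.

```bash
mkdir -p pics; python3 - <<'E'
from rig import env, viewer
import cv2
s=env.observe();print(s['clock'],s['ee_pos'],s['ee_rot'],s['gripper_width'],env.nose_length)
import numpy as np
for n in("top","side"):
    p,d=viewer.grab_frame(n);cv2.imwrite(f'pics/{n}0.png',p);np.save(f'pics/{n}0.npy',d)
    c=viewer.camera_params(n);print(n,c)
E
```

```text
0.0 [ 0.14428361 -0.5559706   0.24737084] [-1.01285470e-03  9.91958072e-01  1.26562859e-01 -3.33567417e-05] 0.0853215431844397 0.017
top {'camera_matrix': array([[472.35624316,   0.        , 315.99640579],
       [  0.        , 472.35624316, 245.14465863],
       [  0.        ,   0.        ,   1.        ]]), 'T': array([[ 0.01981528,  0.99072732, -0.13441255,  0.41759309],
       [-0.99960576,  0.02230622,  0.01705132, -0.01483473],
       [ 0.01989145,  0.13402168,  0.99077874,  0.84675091],
       [ 0.        ,  0.        ,  0.        ,  1.        ]])}
side {'camera_matrix': array([[522.74825148,   0.        , 321.445386  ],
       [  0.        , 522.74825148, 240.11454665],
       [  0.        ,   0.        ,   1.        ]]), 'T': array([[-0.81655482,  0.37894619, -0.43547447,  0.15099384],
       [-0.57705865, -0.55614111,  0.59808894,  0.49598438],
       [-0.01554173,  0.73966671,  0.67279388,  0.67520353],
       [ 0.        ,  0.        ,  0.        ,  1.        ]])}
```

View pics/top0.png

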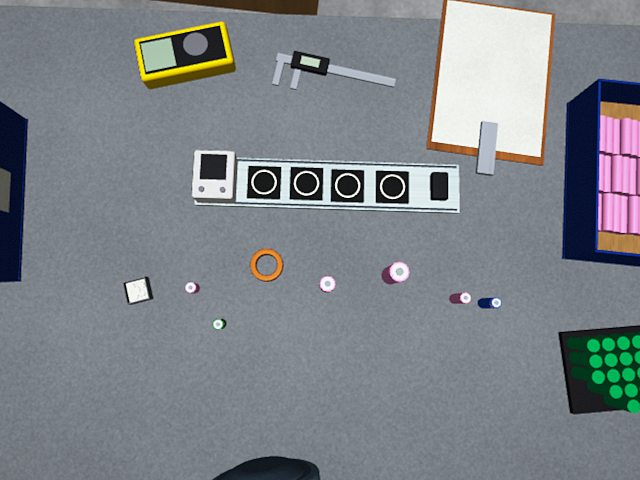

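View pics/side0.png

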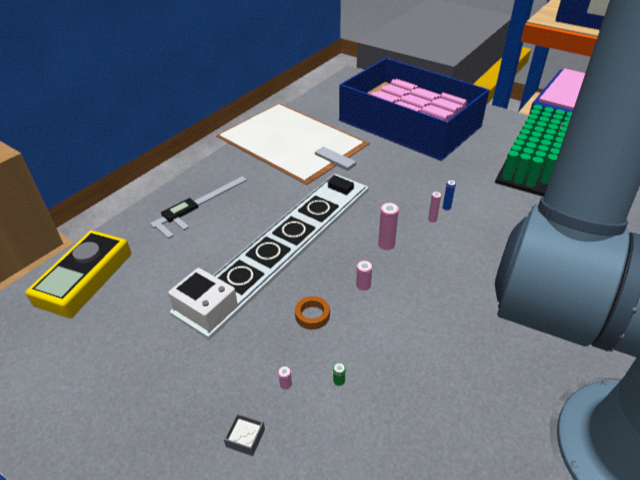

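The top view shows the pink cells at (191,287), (327,284), (399,272) and (465,298). The green look-alike is at (218,324), the blue one at (496,303), the tape at (266,264) and the caps box at (138,290). The pads are at (265,182), (307,183), (348,185) and (393,186). The tester is at (214,175), so the tallest cell goes on the left-hand pad.

```bash
cat > h.py <<'E'
import numpy as np, cv2
from rig import env, viewer
def ray(c,u,v,z):
    K=c['camera_matrix'];T=c['T'];d=T[:3,:3]@np.array([(u-K[0,2])/K[0,0],-(v-K[1,2])/K[1,1],-1.]);o=T[:3,3]
    return o+d*(z-o[2])/d[2]
def cloud(c,D):
    K=c['camera_matrix'];T=c['T'];v,u=np.indices(D.shape)
    P=np.stack([(u-K[0,2])/K[0,0]*D,-(v-K[1,2])/K[1,1]*D,-D],-1)
    return P@T[:3,:3].T+T[:3,3]
E
python3 - <<'E'
from h import *
seeds={'top':{'35':(191,287),'50':(327,284),'90':(399,272),'65':(465,298),'blue':(496,303),'green':(218,324)},
'side':{'35':(285,376),'50':(364,275),'90':(388,226),'65':(435,206),'blue':(449,195),'green':(339,373)}}
pads={'top':[(265,182),(307,183),(348,185),(393,186)],'side':[(240,276),(268,251),(294,229),(319,207)]}
for n in seeds:
    im=cv2.imread(f'pics/{n}0.png');D=np.load(f'pics/{n}0.npy');c=viewer.camera_params(n);P=cloud(c,D)
    for k,(u,v) in seeds[n].items():
        h={'blue':65,'green':35}.get(k) or int(k); h/=1e3
        r=34; W=P[v-r:v+r,max(u-12,0):u+12].reshape(-1,3)
        W=W[(W[:,2]>h-.005)&(W[:,2]<h+.01)]
        if len(W): print(n,k,len(W),'zmax',W[:,2].max().round(4),'mean',W.mean(0).round(4),'mid',((W.max(0)+W.min(0))/2).round(4))
    g=cv2.cvtColor(im,cv2.COLOR_BGR2GRAY)
    for (u,v) in pads[n]:
        m=np.zeros_like(g);r=17;m[v-r:v+r,u-r-3:u+r+3]=(g[v-r:v+r,u-r-3:u+r+3]>90)
        N,L,S,C=cv2.connectedComponentsWithStats(m);
        best=[i for i in range(1,N) if abs(S[i,0]+S[i,2]/2-u)<5 and abs(S[i,1]+S[i,3]/2-v)<5 and S[i,2]>8 and S[i,2]<2*r]
        for i in best:
            pts=np.argwhere(L==i)[:,::-1].astype(np.float32);hull=cv2.convexHull(pts)
            e=cv2.fitEllipse(hull) if len(hull)>4 else (C[i],)
            print(n,'pad',e[0],S[i],ray(c,*e[0],.018).round(4))
for u,v in [(214,162)]: 0
E
```

```text
top 35 90 zmax 0.0374 mean [0.4503 0.1849 0.0338] mid [0.4502 0.1851 0.0338]
top 50 180 zmax 0.0529 mean [ 0.4605 -0.048   0.0484] mid [ 0.4603 -0.0485  0.0491]
top 90 301 zmax 0.0922 mean [ 0.4802 -0.1617  0.0883] mid [ 0.4806 -0.1622  0.0886]
top 65 89 zmax 0.0668 mean [ 0.4414 -0.2763  0.0632] mid [ 0.441  -0.2766  0.0634]
top blue 91 zmax 0.0696 mean [ 0.4343 -0.3272  0.0631] mid [ 0.4338 -0.3279  0.0648]
top green 88 zmax 0.0383 mean [0.3893 0.1353 0.0337] mid [0.3895 0.136  0.0343]
top pad (263.60028076171875, 181.52090454101562) [251 169  26  26 191] [0.6434 0.0675 0.018 ]
top pad (306.0052795410156, 182.63986206054688) [293 171  27  25 188] [ 0.6433 -0.0088  0.018 ]
top pad (347.2237548828125, 184.9693603515625) [335 173  26  25 190] [ 0.6408 -0.0833  0.018 ]
top pad (392.0908508300781, 186.20452880859375) [380 174  26  25 187] [ 0.6406 -0.1645  0.018 ]
side 35 110 zmax 0.0367 mean [0.4488 0.1844 0.033 ] mid [0.4495 0.1836 0.0334]
side 50 141 zmax 0.0511 mean [ 0.4594 -0.0485  0.0478] mid [ 0.4601 -0.0494  0.0481]
side 90 172 zmax 0.0912 mean [ 0.4791 -0.1622  0.0878] mid [ 0.4795 -0.1634  0.0881]
side 65 47 zmax 0.0659 mean [ 0.4408 -0.2771  0.0629] mid [ 0.4413 -0.2773  0.063 ]
side blue 62 zmax 0.0659 mean [ 0.434  -0.3124  0.0629] mid [ 0.4341 -0.3045  0.0631]
side green 110 zmax 0.0367 mean [0.388  0.135  0.0331] mid [0.3883 0.1341 0.0334]
side pad (267.5339660644531, 250.38003540039062) [255 242  26  18 166] [ 0.6419 -0.0097  0.018 ]
side pad (293.2279968261719, 228.84088134765625) [282 221  24  17 147] [ 0.6396 -0.084   0.018 ]
```

```bash
python3 - <<'E'
import cv2,numpy as np
a=cv2.imread('pics/top0.png');A=cv2.resize(a[250:335,120:330],None,fx=3.8,fy=3.5,interpolation=2);B=cv2.resize(a[250:335,310:520],None,fx=3.8,fy=3.5,interpolation=2)
cv2.imwrite('pics/crop1.png',np.vstack([A,B]))
E
```

```text
(no output)
```

View pics/crop1.png

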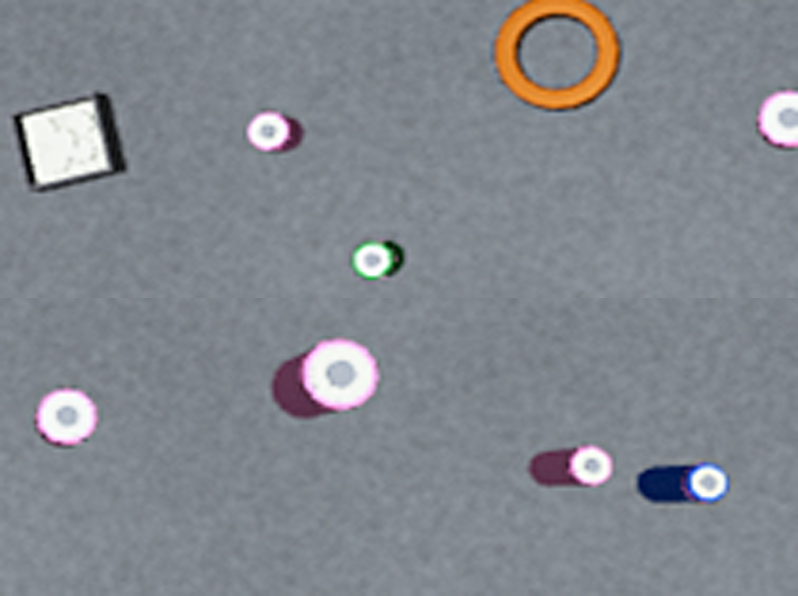

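Enlarged, the four pink-wrapped cells are clear of the green one (372,258) and the blue one (708,482). Their depth heights of 35, 50, 90 and 65 mm match the description. I'll start with the 90 mm cell.

```bash
python3 -m crank '[[[0.05,0.05,0,0.15,-1],[0.09,0.09,0,0.3,-1],[0.12,0.13,0,0.45,-1],[0.15,0.17,0,0.6,-1],[0.18,0.21,0,0.75,-1],[0.21,0.25,0,0.9,-1],[0.24,0.29,0,1.05,-1],[0.27,0.33,0,1.2,-1],[0.30,0.36,0,1.317,-1],[0.336,0.394,0,1.317,-1]]]' 30; python3 -m crank '[[[0,0,0,0,-1],[0,0,0,0,-1]]]'
python3 - <<'E'
from h import *
s=env.observe();print(s['clock'],s['ee_pos'],s['ee_rot'],s['joint_positions'])
p,d=viewer.grab_frame('wrist');c=viewer.camera_params('wrist');cv2.imwrite('pics/w1.png',p);print(c)
K=c['camera_matrix'];T=c['T'];q=T[:3,:3].T@(np.array([.48,-.162,.09])-T[:3,3]);print('expect',K[0,2]-K[0,0]*q[0]/q[2],K[1,2]+K[1,1]*q[1]/q[2])
E
```

```text
clock: 1.1
ee_pos: [0.4675, -0.1737, 0.2482]
ee_rot: [-0.0, 0.706, 0.708, -0.0]
wrist_force: [1.0, -0.8, 0.1]
gripper_width: 0.0852
clock: 1.3
ee_pos: [0.4671, -0.1749, 0.2478]
ee_rot: [-0.0, 0.706, 0.708, -0.0]
wrist_force: [-0.4, -1.2, 0.2]
gripper_width: 0.0856
1.3 [ 0.46712363 -0.17487657  0.24779508] [-4.81724486e-04  7.06121945e-01  7.08089947e-01 -4.39940422e-04] [-4.85138102e-01  2.23631179e-01 -1.32555119e-01  1.21578984e+00
 -5.57198892e-04  1.08287538e+00]
{'camera_matrix': array([[378.01270643,   0.        , 312.49980541],
       [  0.        , 378.01270643, 242.08052434],
       [  0.        ,   0.        ,   1.        ]]), 'T': array([[ 9.99999835e-01, -4.78686338e-04,  3.16284474e-04,
         4.67763926e-01],
       [ 3.54287044e-04,  9.48811518e-01,  3.15842648e-01,
        -9.44379097e-02],
       [-4.51283913e-04, -3.15842484e-01,  9.48811531e-01,
         3.73286073e-01],
       [ 0.00000000e+00,  0.00000000e+00,  0.00000000e+00,
         1.00000000e+00]])}
expect 328.5782044554934 209.03215008744422
```

View pics/w1.png

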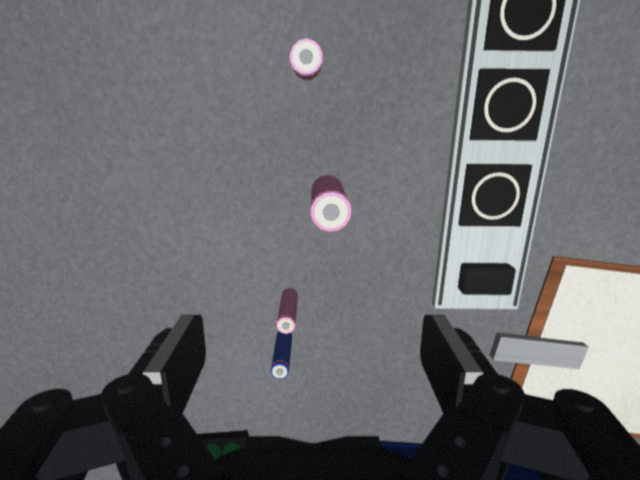

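The wrist view shows the 90 mm cell at (331,211), about 2 mm from where I predicted it. Descending on it.

```bash
python3 -m crank '[[[0.014,0.0125,-0.02,0,-1],[0.014,0.0125,-0.06,0,-1],[0.014,0.0125,-0.10,0,-1],[0.014,0.0125,-0.14,0,-1],[0.014,0.0125,-0.17,0,-1],[0.014,0.0125,-0.185,0,-1],[0.014,0.0125,-0.193,0,-1],[0.014,0.0125,-0.193,0,-1],[0.014,0.0125,-0.193,0,-1]]]' 30
```

```text
clock: 2.25
ee_pos: [0.4813, -0.1644, 0.0562]
ee_rot: [0.001, 0.708, 0.707, 0.0]
wrist_force: [0.4, -0.9, 0.6]
gripper_width: 0.0853
```

```bash
python3 -m crank '[[[0,0.0015,0,0,-0.3],[0,0.0015,0,0,0],[0,0.0015,0,0,0.2],[0,0.0015,0,0,0.3],[0,0.0015,0,0,0.4],[0,0.0015,0,0,0.6],[0,0.0015,0,0,1],[0,0.0015,0,0,1],[0,0.0015,0,0,1],[0,0.0015,0,0,1]]]' 35; python3 -m crank '[[[0,0,0.01,0,1],[0,0,0.03,0,1],[0,0,0.06,0,1],[0,0,0.075,0,1],[0,0,0.075,0,1],[0,0,0.075,0,1]]]'
```

```text
clock: 3.25
ee_pos: [0.4813, -0.162, 0.0559]
ee_rot: [0.0, 0.707, 0.707, 0.0]
wrist_force: [-1.9, 0.2, 5.8]
gripper_width: 0.0307
clock: 3.85
ee_pos: [0.4809, -0.1618, 0.1301]
ee_rot: [0.0, 0.707, 0.707, 0.0]
wrist_force: [0.6, -0.2, -2.7]
gripper_width: 0.0307
```

```bash
python3 - <<'E'
from h import *
print(env.observe()['ee_pos'],env.observe()['gripper_width'])
p,d=viewer.grab_frame('wrist');c=viewer.camera_params('wrist');cv2.imwrite('pics/w2.png',p)
q,d=viewer.grab_frame('side');cv2.imwrite('pics/j.png',np.hstack([cv2.resize(p,(400,300)),cv2.resize(q[50:350,200:600],(400,300))]))
g=cv2.cvtColor(p,cv2.COLOR_BGR2GRAY);m=(g>110).astype(np.uint8)
N,L,S,C=cv2.connectedComponentsWithStats(m)
for i in range(1,N):
    if 30<S[i,2]<120 and 30<S[i,3]<120 and S[i,4]<.4*S[i,2]*S[i,3]:
        e=cv2.fitEllipse(cv2.convexHull(np.argwhere(L==i)[:,::-1].astype(np.float32)));print(e,S[i],ray(c,*e[0],.018).round(4))
E
```

```text
[ 0.48092283 -0.1617659   0.1301079 ] 0.030707419333452207
((579.6027221679688, 120.88664245605469), (69.81322479248047, 86.77592468261719), 41.434810638427734) [ 541   81   78   80 1396] [ 0.6408 -0.0827  0.018 ]
((552.07666015625, 249.19961547851562), (59.77274703979492, 73.66514587402344), 55.8360710144043) [ 518  217   70   65 1047] [ 0.6406 -0.1639  0.018 ]
```

View pics/j.png

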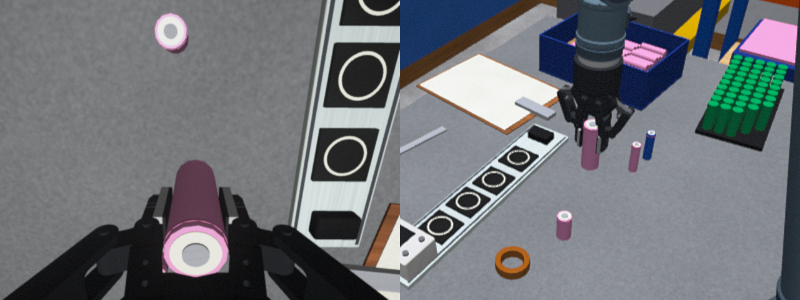

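The 90 mm cell is held upright. The wrist view agrees with the overhead view on pads 3 and 4 to within 1 mm. Carrying it to the pad by the tester.

```bash
python3 -m crank '[[[0.008,0.010,0,0,1],[0.025,0.035,0,0,1],[0.046,0.065,0,0,1],[0.067,0.095,0,0,1],[0.088,0.125,0,0,1],[0.11,0.155,0,0,1],[0.131,0.185,0,0,1],[0.148,0.21,0,0,1],[0.157,0.224,0,0,1],[0.162,0.2295,0,0,1]]]'; python3 -m crank '[[[0,0,0,0,1],[0,0,0,0,1]]]'
```

```text
clock: 4.95
ee_pos: [0.6432, 0.0704, 0.1289]
ee_rot: [-0.001, 0.706, 0.708, -0.0]
wrist_force: [0.0, -0.4, -2.5]
gripper_width: 0.0312
clock: 5.15
ee_pos: [0.6423, 0.0673, 0.1297]
ee_rot: [-0.0, 0.707, 0.707, -0.001]
wrist_force: [-0.2, -0.8, -2.5]
gripper_width: 0.0313
```

```bash
cat > pads.py <<'E'
from h import *
import sys
print(env.observe()['clock'],env.observe()['ee_pos'],env.observe()['ee_rot'],env.observe()['gripper_width'])
p,d=viewer.grab_frame('wrist');c=viewer.camera_params('wrist');cv2.imwrite(sys.argv[1],p)
g=cv2.cvtColor(p,cv2.COLOR_BGR2GRAY);m=(g>110).astype(np.uint8)
N,L,S,C=cv2.connectedComponentsWithStats(m)
for i in range(1,N):
    if 30<S[i,2]<140 and 30<S[i,3]<140 and S[i,4]<.4*S[i,2]*S[i,3]:
        e=cv2.fitEllipse(cv2.convexHull(np.argwhere(L==i)[:,::-1].astype(np.float32)));print(e[0],ray(c,*e[0],.018).round(4))
E
python3 pads.py pics/w3.png
```

```text
5.15 [0.64234713 0.06729332 0.12970043] [-3.53513666e-04  7.07233725e-01  7.06979431e-01 -6.46174940e-04] 0.03130407584277262
(313.8799743652344, 244.9011688232422) [0.6444 0.0673 0.018 ]
(104.91366577148438, 249.69589233398438) [0.5052 0.064  0.018 ]
```

View pics/w3.png

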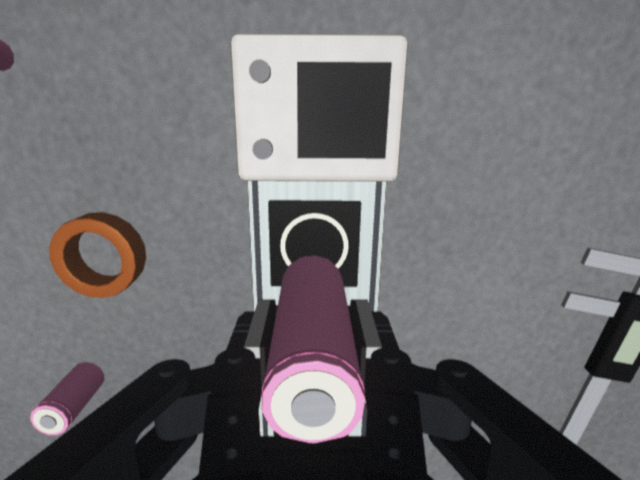

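The wrist view shows the cell upright in line with the pad circle at (314,245), with the tester behind it at (318,108). Lowering.

```bash
python3 -m crank '[[[0.001,0,-0.015,0,1],[0.001,0,-0.033,0,1],[0.001,0,-0.045,0,1],[0.001,0,-0.051,0,1],[0.001,0,-0.054,0,1],[0.001,0,-0.0555,0,1],[0.001,0,-0.0555,0,1],[0.001,0,-0.0555,0,1]]]'
```

```text
clock: 6.0
ee_pos: [0.6446, 0.0677, 0.0756]
ee_rot: [0.0, 0.707, 0.707, 0.0]
wrist_force: [-0.3, -0.3, -1.6]
gripper_width: 0.0313
```

```bash
python3 -m crank '[[[-0.0005,0,-0.001,0,1],[-0.0005,0,-0.0018,0,1],[-0.0005,0,-0.0018,0,1]]]';python3 -m crank '[[[0,0,0,0,0.3],[0,0,0,0,0.2],[0,0,0,0,0.1],[0,0,0,0,-0.1],[0,0,0,0,-0.5],[0,0,0,0,-1],[0,0,0,0,-1],[0,0,0,0,-1]]]'; python3 -m crank '[[[0,0,0.02,0,-1],[0,0,0.06,0,-1],[0,0,0.10,0,-1],[0,-0.03,0.12,0,-1],[-0.03,-0.07,0.12,0,-1],[-0.06,-0.11,0.12,0,-1],[-0.09,-0.15,0.12,0,-1],[-0.12,-0.19,0.12,0,-1],[-0.15,-0.23,0.12,0,-1],[-0.17,-0.27,0.12,0,-1]]]'; python3 -m crank '[[[-0.015,-0.04,0,0,-1],[-0.025,-0.065,0,0,-1],[-0.025,-0.065,0,0,-1],[-0.025,-0.065,0,0,-1]]]'
```

```text
clock: 6.3
ee_pos: [0.6439, 0.0677, 0.0739]
ee_rot: [0.0, 0.707, 0.707, 0.0]
wrist_force: [-2.5, -0.4, 4.4]
gripper_width: 0.0311
clock: 7.1
ee_pos: [0.6435, 0.0677, 0.073]
ee_rot: [0.0, 0.707, 0.707, 0.0]
wrist_force: [0.6, -0.2, 0.2]
gripper_width: 0.0853
clock: 8.1
ee_pos: [0.4713, -0.2034, 0.1933]
ee_rot: [-0.0, 0.707, 0.707, -0.0]
wrist_force: [0.7, -1.3, -0.1]
gripper_width: 0.0854
clock: 8.5
ee_pos: [0.4483, -0.2676, 0.1931]
ee_rot: [-0.0, 0.708, 0.707, 0.0]
wrist_force: [-0.7, 1.7, 0.7]
gripper_width: 0.0854
```

```bash
python3 pads.py pics/w4.png; python3 - <<'E'
from h import *
p=cv2.imread('pics/w4.png');c=viewer.camera_params('wrist')
q,d=viewer.grab_frame('side');cv2.imwrite('pics/j2.png',np.hstack([cv2.resize(p,(400,300)),cv2.resize(q[100:400,130:530],(400,300))]))
m=(p.min(2)>150).astype(np.uint8);N,L,S,C=cv2.connectedComponentsWithStats(m)
for i in range(1,N):
    if 40<S[i,4]<3000:print(C[i].round(1),S[i,2:],*[ray(c,*C[i],h).round(4)[:2] for h in(.05,.065,.108)])
E
```

```text
8.5 [ 0.44831194 -0.26757908  0.19306566] [-4.23669648e-05  7.07592184e-01  7.06620987e-01  2.82372815e-04] 0.08542108179595743
(252.67279052734375, 11.545135498046875) [ 0.4083 -0.1163  0.018 ]
(483.5785827636719, 64.14192962646484) [ 0.574  -0.1497  0.018 ]
(260.9825134277344, 44.24947738647461) [ 0.4132 -0.1367  0.018 ]
(210.18466186523438, 46.47994613647461) [ 0.3769 -0.1381  0.018 ]
(392.6212463378906, 60.078895568847656) [ 0.5079 -0.147   0.018 ]
(573.5242919921875, 84.77938842773438) [ 0.6422 -0.1635  0.018 ]
(46.22660446166992, 304.3834228515625) [ 0.2142 -0.3435  0.018 ]
(397.5699462890625, 351.614013671875) [ 0.5288 -0.3925  0.018 ]
[573.2  84.6] [ 62  65 731] [ 0.6214 -0.1658] [ 0.6118 -0.1669] [ 0.5843 -0.17  ]
[631.2 261.1] [ 24  62 795] [ 0.6927 -0.2902] [ 0.6791 -0.2844] [ 0.6402 -0.2676]
[303.5 251.6] [ 22  22 382] [ 0.4431 -0.2824] [ 0.4435 -0.277 ] [ 0.4445 -0.2615]
[294.9 315. ] [ 19  17 250] [ 0.4359 -0.3363] [ 0.4366 -0.3279] [ 0.4388 -0.3038]
[154.1 376.9] [ 17  10 111] [ 0.3155 -0.3953] [ 0.323  -0.3836] [ 0.3445 -0.35  ]
[471.  376.9] [ 17  10 109] [ 0.5845 -0.3956] [ 0.577  -0.3839] [ 0.5554 -0.3503]
```

View pics/j2.png

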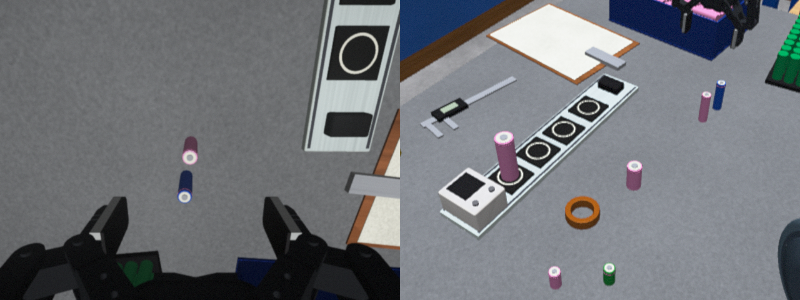

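The 90 mm cell stands in its circle. In the crop the 65 mm pink cell is at (190,155) and the blue look-alike is behind it at (185,195). Grasping the pink one across x keeps the fingers off the blue one.

```bash
python3 -m crank '[[[-0.006,-0.0095,-0.03,0,-1],[-0.006,-0.0095,-0.07,0,-1],[-0.006,-0.0095,-0.11,0,-1],[-0.006,-0.0095,-0.135,0,-1],[-0.006,-0.0095,-0.148,0,-1],[-0.006,-0.0095,-0.151,0,-1],[-0.006,-0.0095,-0.151,0,-1],[-0.006,-0.0095,-0.151,0,-1]]]' 30;python3 -m crank '[[[0,0,0,0,-0.3],[0,0,0,0,0],[0,0,0,0,0.2],[0,0,0,0,0.3],[0,0,0,0,0.4],[0,0,0,0,0.5],[0,0,0,0,0.7],[0,0,0,0,1],[0,0,0,0,1],[0,0,0,0,1]]]' 30; python3 -m crank '[[[0,0,0,0,1],[0,0,0.01,0,1],[0,0,0.03,0,1],[0,0,0.06,0,1],[0,0,0.085,0,1],[0,0,0.09,0,1],[0,0,0.09,0,1],[0,0,0.09,0,1]]]'
```

```text
clock: 9.4
ee_pos: [0.4436, -0.2769, 0.0431]
ee_rot: [0.001, 0.707, 0.707, 0.0]
wrist_force: [0.4, -0.6, 0.8]
gripper_width: 0.0853
clock: 10.4
ee_pos: [0.4425, -0.2769, 0.0421]
ee_rot: [0.0, 0.707, 0.707, -0.0]
wrist_force: [-0.2, -0.3, 0.4]
gripper_width: 0.0171
clock: 11.2
ee_pos: [0.4419, -0.2764, 0.1311]
ee_rot: [-0.001, 0.707, 0.707, -0.0]
wrist_force: [-0.8, -0.2, -0.7]
gripper_width: 0.017
```

```bash
python3 -m crank '[[[0.010,0.013,0,0,1],[0.03,0.04,0,0,1],[0.055,0.073,0,0,1],[0.08,0.107,0,0,1],[0.105,0.14,0,0,1],[0.13,0.173,0,0,1],[0.155,0.206,0,0,1],[0.178,0.237,0,0,1],[0.193,0.257,0,0,1],[0.201,0.2672,0,0,1]]]'; python3 -m crank '[[[0,0,0,0,1],[0,0,0,0,1]]]'; python3 pads.py pics/w5.png
```

```text
clock: 12.2
ee_pos: [0.6434, -0.0074, 0.1298]
ee_rot: [-0.001, 0.706, 0.708, -0.001]
wrist_force: [-0.7, -0.4, 0.0]
gripper_width: 0.0172
clock: 12.4
ee_pos: [0.6425, -0.0104, 0.131]
ee_rot: [-0.001, 0.707, 0.707, -0.001]
wrist_force: [-0.7, -0.9, -0.2]
gripper_width: 0.0169
12.4 [ 0.64245567 -0.01039768  0.13102603] [-6.04908490e-04  7.07304348e-01  7.06908276e-01 -9.39493507e-04] 0.016871705494279875
(87.21234893798828, 138.0635528564453) [0.5062 0.0581 0.018 ]
(313.6999206542969, 242.50460815429688) [ 0.6443 -0.0093  0.018 ]
(310.4554443359375, 427.2891845703125) [ 0.6417 -0.1643  0.018 ]
(199.17691040039062, 465.21209716796875) [ 0.5493 -0.2039  0.018 ]
```

```bash
python3 -m crank '[[[0.001,0.001,-0.015,0,1],[0.001,0.001,-0.035,0,1],[0.001,0.001,-0.055,0,1],[0.001,0.001,-0.065,0,1],[0.001,0.001,-0.069,0,1],[0.001,0.001,-0.0705,0,1],[0.001,0.001,-0.0712,0,1],[0.001,0.001,-0.0715,0,1],[0.001,0.001,-0.0715,0,1]]]'
```

```text
clock: 13.35
ee_pos: [0.6451, -0.0087, 0.0613]
ee_rot: [0.001, 0.707, 0.707, 0.0]
wrist_force: [-0.3, 0.2, -0.3]
gripper_width: 0.0171
```

```bash
python3 -m crank '[[[-0.0012,0,-0.001,0,1],[-0.0012,0,-0.0017,0,1],[-0.0012,0,-0.0017,0,1]]]';python3 -m crank '[[[0,0,0,0,0.6],[0,0,0,0,0.5],[0,0,0,0,0.3],[0,0,0,0,0],[0,0,0,0,-0.5],[0,0,0,0,-1],[0,0,0,0,-1],[0,0,0,0,-1]]]'; python3 -m crank '[[[0,0,0.02,0,-1],[0,0,0.06,0,-1],[0,0,0.10,0,-1],[-0.01,0,0.13,0,-1],[-0.04,-0.01,0.13,0,-1],[-0.08,-0.02,0.13,0,-1],[-0.12,-0.03,0.13,0,-1],[-0.16,-0.04,0.13,0,-1],[-0.18,-0.04,0.13,0,-1],[-0.184,-0.04,0.13,0,-1]]]'; python3 -m crank '[[[0,0,0,0,-1],[0,0,0,0,-1]]]'
cat > w.py <<'E'
from h import *
import sys
n=sys.argv[1]
print(env.observe()['clock'],env.observe()['ee_pos'],env.observe()['gripper_width'])
p,d=viewer.grab_frame('wrist');c=viewer.camera_params('wrist')
q,d=viewer.grab_frame('side');cv2.imwrite(n,np.hstack([cv2.resize(p,(400,300)),cv2.resize(q[100:400,130:530],(400,300))]))
m=(p.min(2)>150).astype(np.uint8);N,L,S,C=cv2.connectedComponentsWithStats(m)
for i in range(1,N):
    if 40<S[i,4]<3000:print(C[i].round(1),S[i,2:],*[ray(c,*C[i],h).round(4)[:2] for h in(.035,.05)])
E
python3 w.py pics/j3.png
```

```text
clock: 13.65
ee_pos: [0.6439, -0.0087, 0.0601]
ee_rot: [0.001, 0.707, 0.707, 0.001]
wrist_force: [-0.9, -0.3, 4.9]
gripper_width: 0.0173
clock: 14.45
ee_pos: [0.6433, -0.0087, 0.0588]
ee_rot: [0.0, 0.707, 0.707, 0.0]
wrist_force: [0.0, 0.1, 0.5]
gripper_width: 0.0854
clock: 15.45
ee_pos: [0.4567, -0.0485, 0.1889]
ee_rot: [-0.001, 0.707, 0.707, -0.0]
wrist_force: [-0.1, -0.3, -0.0]
gripper_width: 0.0857
clock: 15.65
ee_pos: [0.4608, -0.0488, 0.1892]
ee_rot: [0.001, 0.707, 0.707, 0.001]
wrist_force: [0.9, -0.2, 0.3]
gripper_width: 0.0855
15.65 [ 0.46077956 -0.0487687   0.18916608] 0.0855374809247849
[489.7 157.5] [  53  331 1258] [0.5911 0.0042] [0.5841 0.0057]
[635.5  11.6] [ 8 24 51] [0.6719 0.097 ] [0.6607 0.0936]
[556.   65.1] [ 54  69 581] [0.6268 0.0654] [0.6179 0.0636]
[607.3 127.6] [ 22  86 168] [0.6714 0.025 ] [0.6602 0.0254]
[541.3 170.4] [ 58  58 549] [ 0.6304 -0.0051] [ 0.6213 -0.0031]
[606.6 188.7] [ 28  26 513] [ 0.6817 -0.0186] [ 0.6699 -0.0159]
[566.  297.8] [ 49 196 365] [ 0.6705 -0.1088] [ 0.6593 -0.1012]
[312.6 233. ] [ 34  32 833] [ 0.4625 -0.053 ] [ 0.4625 -0.0484]
[525.3 260.6] [ 54  50 512] [ 0.6313 -0.076 ] [ 0.6222 -0.0702]
[509.6 343.9] [ 50  42 394] [ 0.6314 -0.1526] [ 0.6223 -0.1426]
[154.1 377. ] [ 17  11 116] [ 0.3226 -0.186 ] [ 0.33   -0.1742]
[470.9 377.2] [ 17  11 119] [ 0.6028 -0.1866] [ 0.5952 -0.1749]
[628.1 418.9] [ 33  40 650] [ 0.7545 -0.2331] [ 0.7388 -0.2189]
[524.8 476. ] [ 28   8 187] [ 0.6712 -0.303 ] [ 0.66  -0.285]
```

View pics/j3.png

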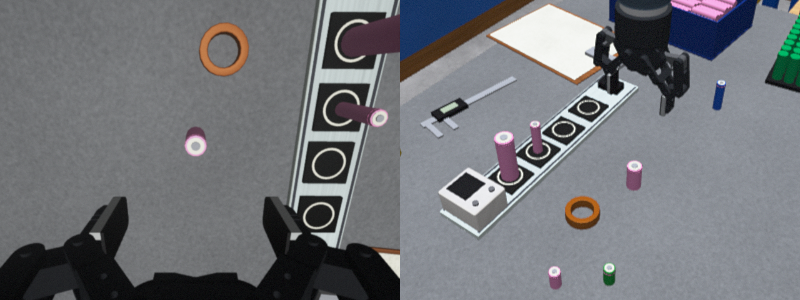

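Both placed cells stand on their pads. The 50 mm cell is next, at (195,145) in the crop.

```bash
python3 -m crank '[[[0.001,0,-0.03,0,-1],[0.001,0,-0.07,0,-1],[0.001,0,-0.11,0,-1],[0.001,0,-0.14,0,-1],[0.001,0,-0.153,0,-1],[0.001,0,-0.157,0,-1],[0.001,0,-0.157,0,-1],[0.001,0,-0.157,0,-1]]]' 30;python3 -m crank '[[[0,0,0,0,-0.3],[0,0,0,0,0],[0,0,0,0,0.2],[0,0,0,0,0.3],[0,0,0,0,0.4],[0,0,0,0,0.5],[0,0,0,0,0.7],[0,0,0,0,1],[0,0,0,0,1],[0,0,0,0,1]]]' 30; python3 -m crank '[[[0,0,0,0,1],[0,0,0.01,0,1],[0,0,0.03,0,1],[0,0,0.06,0,1],[0,0,0.085,0,1],[0,0,0.10,0,1],[0,0,0.10,0,1],[0,0,0.10,0,1]]]'
```

```text
clock: 16.55
ee_pos: [0.4616, -0.0488, 0.0326]
ee_rot: [0.001, 0.707, 0.707, 0.0]
wrist_force: [-0.5, 1.1, 0.3]
gripper_width: 0.0854
clock: 17.55
ee_pos: [0.4606, -0.0487, 0.0322]
ee_rot: [0.0, 0.707, 0.707, 0.0]
wrist_force: [-0.3, 0.5, 5.3]
gripper_width: 0.0251
clock: 18.35
ee_pos: [0.4602, -0.0486, 0.1317]
ee_rot: [0.0, 0.707, 0.707, 0.0]
wrist_force: [-0.3, -0.2, -0.8]
gripper_width: 0.0253
```

```bash
python3 -m crank '[[[0.008,-0.002,0,0,1],[0.028,-0.006,0,0,1],[0.05,-0.01,0,0,1],[0.075,-0.015,0,0,1],[0.10,-0.02,0,0,1],[0.125,-0.025,0,0,1],[0.15,-0.03,0,0,1],[0.17,-0.033,0,0,1],[0.178,-0.0345,0,0,1],[0.181,-0.0345,0,0,1]]]'; python3 -m crank '[[[0,0,0,0,1],[0,0,0,0,1]]]'; python3 pads.py pics/w6.png
```

```text
clock: 19.35
ee_pos: [0.6414, -0.0833, 0.1303]
ee_rot: [-0.001, 0.707, 0.707, -0.001]
wrist_force: [-0.1, 0.5, -1.4]
gripper_width: 0.0257
clock: 19.55
ee_pos: [0.6403, -0.0829, 0.1315]
ee_rot: [-0.001, 0.707, 0.707, -0.0]
wrist_force: [0.4, 0.0, -1.1]
gripper_width: 0.025
19.55 [ 0.64029321 -0.08287274  0.13147305] [-5.62447875e-04  7.07061168e-01  7.07152069e-01 -3.74711101e-04] 0.02495355293445141
(80.55655670166016, 28.06194496154785) [0.5114 0.0454 0.018 ]
(318.0306396484375, -13.08340835571289) [0.6446 0.0653 0.018 ]
(317.1625061035156, 128.84213256835938) [ 0.6444 -0.0088  0.018 ]
(313.2931823730469, 245.0072479248047) [ 0.6421 -0.0832  0.018 ]
(190.16488647460938, 466.838134765625) [ 0.5398 -0.278   0.018 ]
```

```bash
python3 -m crank '[[[0.0005,0,-0.015,0,1],[0.0005,0,-0.035,0,1],[0.0005,0,-0.06,0,1],[0.0005,0,-0.073,0,1],[0.0005,0,-0.078,0,1],[0.0005,0,-0.080,0,1],[0.0005,0,-0.0812,0,1],[0.0005,0,-0.082,0,1],[0.0005,0,-0.082,0,1],[0.0005,0,-0.082,0,1]]]'
```

```text
clock: 20.6
ee_pos: [0.6423, -0.0832, 0.0505]
ee_rot: [0.0, 0.707, 0.707, 0.0]
wrist_force: [0.3, -0.4, -1.2]
gripper_width: 0.0252
```

```bash
python3 -m crank '[[[-0.0005,0,-0.0008,0,1],[-0.0005,0,-0.0012,0,1],[-0.0005,0,-0.0012,0,1]]]';python3 -m crank '[[[0,0,0,0,0.4],[0,0,0,0,0.3],[0,0,0,0,0.2],[0,0,0,0,0],[0,0,0,0,-0.5],[0,0,0,0,-1],[0,0,0,0,-1],[0,0,0,0,-1]]]'; python3 -m crank '[[[0,0,0.02,0,-1],[0,0,0.06,0,-1],[0,0,0.10,0,-1],[-0.03,0,0.13,0,-1],[-0.06,0.02,0.13,0,-1],[-0.09,0.06,0.13,0,-1],[-0.12,0.10,0.13,0,-1],[-0.15,0.14,0.13,0,-1],[-0.18,0.18,0.13,0,-1],[-0.1925,0.22,0.13,0,-1]]]'; python3 -m crank '[[[0,0.03,0,0,-1],[0,0.047,0,0,-1],[0,0.047,0,0,-1],[0,0.047,0,0,-1]]]'; python3 w.py pics/j4.png
```

```text
clock: 20.9
ee_pos: [0.6422, -0.0833, 0.0502]
ee_rot: [0.001, 0.707, 0.707, 0.001]
wrist_force: [-1.0, -0.5, 5.8]
gripper_width: 0.025
clock: 21.7
ee_pos: [0.6413, -0.0832, 0.0486]
ee_rot: [0.0, 0.707, 0.707, 0.0]
wrist_force: [0.0, 0.5, 0.2]
gripper_width: 0.0853
clock: 22.7
ee_pos: [0.4456, 0.1379, 0.1786]
ee_rot: [-0.0, 0.707, 0.707, -0.001]
wrist_force: [1.6, 0.2, 0.3]
gripper_width: 0.0855
clock: 23.1
ee_pos: [0.4487, 0.1838, 0.1787]
ee_rot: [0.0, 0.707, 0.707, -0.0]
wrist_force: [1.1, 0.5, -0.1]
gripper_width: 0.0855
23.1 [0.44874724 0.18376147 0.17865698] 0.0855083665158606
[306.4  92.3] [  59   64 2538] [0.4461 0.2796] [0.4464 0.2788]
[535.8 241.8] [ 133  137 1282] [0.6176 0.1751] [0.6083 0.1801]
[315.3 230. ] [ 22  21 367] [0.4522 0.1844] [0.4521 0.1889]
[237.3 290.7] [ 18  17 241] [0.3912 0.1349] [0.3945 0.1422]
[496.2 330.1] [ 26  62 492] [0.5995 0.0994] [0.5912 0.1086]
[528.2 346.3] [ 52  43 293] [0.6283 0.0841] [0.6184 0.0942]
[154.1 376.9] [ 17  10 111] [0.3153 0.0542] [0.3228 0.0659]
[471.1 376.9] [ 17  10 113] [0.5851 0.0539] [0.5776 0.0656]
[527.6 385.4] [ 23  10 153] [0.6349 0.045 ] [0.6245 0.0573]
[623.6 423.2] [10 10 45] [0.728  0.0042] [0.7125 0.0187]
[519.1 470.6] [15 16 59] [ 0.6442 -0.0516] [ 0.6333 -0.0339]
[535.4 475.5] [ 7  9 44] [ 0.6607 -0.0578] [ 0.6489 -0.0398]
```

View pics/j4.png

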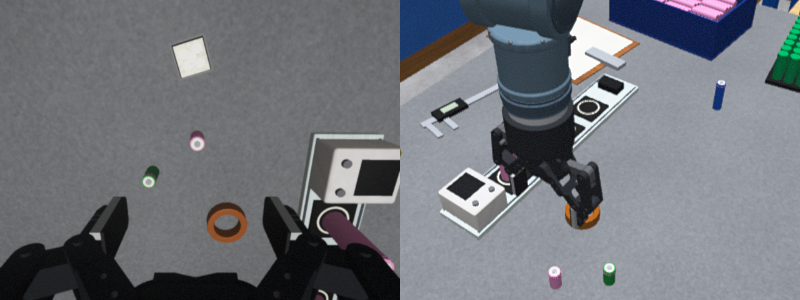

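The wrist crop shows the 35 mm pink cell at (197,140), the green look-alike at (150,178) clear of the finger line, and the tape at (227,222) untouched.

```bash
python3 -m crank '[[[0.002,0.001,-0.03,0,-1],[0.002,0.001,-0.07,0,-1],[0.002,0.001,-0.11,0,-1],[0.002,0.001,-0.135,0,-1],[0.002,0.001,-0.147,0,-1],[0.002,0.001,-0.152,0,-1],[0.002,0.001,-0.152,0,-1],[0.002,0.001,-0.152,0,-1]]]' 25;python3 -m crank '[[[0,0,0,0,-0.3],[0,0,0,0,0],[0,0,0,0,0.2],[0,0,0,0,0.3],[0,0,0,0,0.4],[0,0,0,0,0.5],[0,0,0,0,0.7],[0,0,0,0,1],[0,0,0,0,1],[0,0,0,0,1]]]' 25; python3 -m crank '[[[0,0,0,0,1],[0,0,0.01,0,1],[0,0,0.03,0,1],[0,0,0.06,0,1],[0,0,0.10,0,1],[0,0,0.14,0,1],[0,0,0.15,0,1],[0,0,0.15,0,1],[0,0,0.15,0,1]]]'
```

```text
clock: 24.0
ee_pos: [0.4517, 0.1846, 0.0274]
ee_rot: [0.0, 0.707, 0.707, 0.001]
wrist_force: [1.0, -0.0, -0.5]
gripper_width: 0.0854
clock: 25.0
ee_pos: [0.4508, 0.1849, 0.0267]
ee_rot: [0.0, 0.707, 0.707, 0.0]
wrist_force: [-0.1, 0.3, 1.5]
gripper_width: 0.0173
clock: 25.9
ee_pos: [0.4502, 0.1847, 0.1759]
ee_rot: [-0.0, 0.707, 0.707, -0.0]
wrist_force: [-0.4, -0.8, -0.8]
gripper_width: 0.0172
```

```bash
python3 -m crank '[[[0,-0.012,0,0,1],[0,-0.04,0,0,1],[0,-0.075,0,0,1],[0,-0.11,0,0,1],[0.01,-0.145,0,0,1],[0.02,-0.18,0,0,1],[0.035,-0.215,0,0,1],[0.05,-0.25,0,0,1],[0.065,-0.28,0,0,1],[0.08,-0.30,0,0,1]]]'; python3 -m crank '[[[0.02,-0.015,0,0,1],[0.045,-0.03,-0.01,0,1],[0.07,-0.04,-0.025,0,1],[0.09,-0.045,-0.035,0,1],[0.105,-0.0485,-0.045,0,1],[0.111,-0.0485,-0.045,0,1],[0.111,-0.0485,-0.045,0,1],[0.111,-0.0485,-0.045,0,1]]]'; python3 pads.py pics/w7.png
```

```text
clock: 26.9
ee_pos: [0.5296, -0.1178, 0.1747]
ee_rot: [-0.001, 0.708, 0.706, -0.001]
wrist_force: [0.9, 0.6, -0.1]
gripper_width: 0.0171
clock: 27.7
ee_pos: [0.6409, -0.1636, 0.1315]
ee_rot: [-0.0, 0.707, 0.707, -0.0]
wrist_force: [0.0, 0.5, -0.7]
gripper_width: 0.0172
27.7 [ 0.64094159 -0.16363853  0.13149256] [-4.65706690e-04  7.07131240e-01  7.07082106e-01 -2.96686989e-04] 0.017172519703005037
(312.3126220703125, 117.65180206298828) [ 0.6422 -0.0831  0.018 ]
(312.1766357421875, 245.8422088623047) [ 0.6421 -0.1646  0.018 ]
(428.514892578125, 463.50030517578125) [ 0.7385 -0.3555  0.018 ]
```

```bash
python3 -m crank '[[[0,-0.0005,-0.015,0,1],[0,-0.0005,-0.035,0,1],[0,-0.0005,-0.06,0,1],[0,-0.0005,-0.075,0,1],[0,-0.0005,-0.082,0,1],[0,-0.0005,-0.085,0,1],[0,-0.0005,-0.0865,0,1],[0,-0.0005,-0.087,0,1],[0,-0.0005,-0.087,0,1],[0,-0.0005,-0.087,0,1]]]'
```

```text
clock: 28.75
ee_pos: [0.6423, -0.1643, 0.0454]
ee_rot: [0.001, 0.707, 0.707, 0.0]
wrist_force: [0.0, 0.6, -0.2]
gripper_width: 0.0171
```

```bash
python3 -m crank '[[[0,0,-0.0008,0,1],[0,0,-0.0012,0,1],[0,0,-0.0012,0,1]]]';python3 -m crank '[[[0,0,0,0,0.6],[0,0,0,0,0.5],[0,0,0,0,0.3],[0,0,0,0,0],[0,0,0,0,-0.5],[0,0,0,0,-1],[0,0,0,0,-1],[0,0,0,0,-1]]]'; python3 -m crank '[[[0,0,0.02,0,-1],[0,0,0.06,0,-1],[0,0,0.10,0,-1],[-0.03,0,0.14,0,-1],[-0.07,-0.03,0.16,0,-1],[-0.11,-0.06,0.18,0,-1],[-0.15,-0.09,0.18,0,-1],[-0.18,-0.12,0.18,0,-1],[-0.2,-0.15,0.18,0,-1],[-0.2,-0.18,0.18,0,-1]]]';python3 -m crank '[[[-0.01,-0.04,0,0,-1],[-0.03,-0.07,0,0,-1],[-0.05,-0.09,0,0,-1],[-0.05,-0.09,0,0,-1],[-0.05,-0.09,0,0,-1]]]'
python3 - <<'E'
from h import *
for n in('top','side'):
    p,D=viewer.grab_frame(n);c=viewer.camera_params(n);P=cloud(c,D)
    for x,y,h in((.6437,.0674,.108),(.6435,-.0092,.083),(.6418,-.0832,.068),(.6415,-.1643,.053)):
        W=P[(abs(P[...,0]-x)<.03)&(abs(P[...,1]-y)<.03)&(abs(P[...,2]-h)<.006)]
        print(n,h,len(W),W.mean(0).round(4),'off',(W.mean(0)[:2]-(x,y)).round(4))
    cv2.imwrite(f'pics/f{n}.png',p)
t=cv2.imread('pics/ftop.png');s=cv2.imread('pics/fside.png')
cv2.imwrite('pics/final.png',np.hstack([cv2.resize(t[130:340,110:520],(400,300)),cv2.resize(s[100:400,130:530],(400,300))]))
E
```

```text
clock: 29.05
ee_pos: [0.6423, -0.1643, 0.0447]
ee_rot: [0.001, 0.707, 0.707, 0.0]
wrist_force: [-1.9, 0.1, 5.8]
gripper_width: 0.0172
clock: 29.85
ee_pos: [0.6418, -0.1642, 0.0434]
ee_rot: [0.0, 0.707, 0.707, 0.0]
wrist_force: [-1.0, -0.2, -0.9]
gripper_width: 0.0855
clock: 30.85
ee_pos: [0.439, -0.345, 0.2241]
ee_rot: [-0.0, 0.708, 0.706, -0.0]
wrist_force: [-0.0, -0.3, -0.0]
gripper_width: 0.0853
clock: 31.35
ee_pos: [0.3915, -0.4343, 0.2234]
ee_rot: [-0.0, 0.708, 0.707, 0.0]
wrist_force: [1.1, 0.4, 0.0]
gripper_width: 0.0855
top 0.108 301 [0.6425 0.067  0.1066] off [-0.0012 -0.0004]
top 0.083 92 [ 0.6427 -0.0091  0.0812] off [-0.0008  0.0001]
top 0.068 184 [ 0.641  -0.0822  0.066 ] off [-0.0008  0.001 ]
top 0.053 81 [ 0.6411 -0.163   0.0514] off [-0.0004  0.0013]
side 0.108 217 [0.6407 0.0673 0.1055] off [-0.003  -0.0001]
side 0.083 64 [ 0.6413 -0.0093  0.0802] off [-0.0022 -0.0001]
side 0.068 110 [ 0.6397 -0.0822  0.0653] off [-0.0021  0.001 ]
side 0.053 49 [ 0.6396 -0.1635  0.0504] off [-0.0019  0.0008]
```

View pics/final.png

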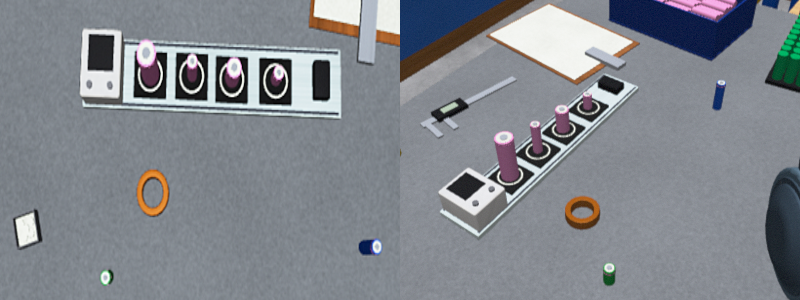

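The final view shows all four cells upright, each inside its circle, with heights 90, 65, 50 and 35 mm going away from the tester. The tape and the look-alikes are where they were, and the arm is clear.

```bash
python3 -c "
from rig import env
env.job_done()"
```

```text
the job is handed in; nothing more can be done
```

The four pink cells now stand upright on the rail in height order. The 90 mm cell is next to the tester, then 65 and 50 mm, with the 35 mm cell on the far pad. I handed the job in with the robot's clock at about 31 s of the 106 s allowed.

- **Centring:** the overhead camera puts each cell within about 1.5 mm of its pad centre. The side camera reads 2–3 mm off in x. The two cameras differ by 1–2 mm, about the stated calibration error. I left the cells as they were.
- **Nothing else moved:** in the final picture the tape, the caps box and the green and blue look-alikes are where they started.
- **Forces:** wrist force stayed under 7 N in every reading. None of the pictures showed a cell tipped over, and the gripper was well clear at the end.

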